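Walk a plaster mould round to the fence

ROBOT

A 7-joint arm with a two-finger parallel gripper is mounted at the origin on the work surface. World frame = base frame: x ahead of the robot, y to its left, z up, the work surface at z = 0. Lengths are in m, angles in rad, forces in N, time in s.
With the tool pointing down it reaches from about 0.425 to 0.975 m from the base axis. Payload 16.7 kg.
Tool frame: the origin (TCP) lies at the very end of the fingers, on their centre line; the grasp point (between the pads) lies 19 mm behind it; z points along the fingers, y is the direction in which the jaws open and shut (so a half turn about z gives the same grasp; the last joint's range is limited). The gripper opens to 85 mm and grips with 20 to 120 N. Pads are 22 mm wide; open, the fingers measure 114 mm over their backs; the gripper's body (76 mm by 85 mm) begins 54 mm behind the grasp point. The pads swing forward as they close: fully open they stand 13 mm farther back than shut.
Start: joints at [-1.353, 0.426, 0.074, 1.606, -0.034, 1.111, -0.067], TCP at [0.243, 0.63, 0.231] pointing down, gripper open.
Joint ranges: [-2.85, 2.85], [-0.5, 2.14], [-1.23, 1.37], [0.21, 2.46], [-1.02, 4.16], [0.16, 2.05], [-2.73, 2.73]. Speed limits (rad/s): [1.89, 1.89, 2.39, 2.39, 3.01, 3.01, 3.01].

INTERFACE

Orientations are given as a 3x3 rotation matrix whose columns are the frame's x, y, z axes.
In Python, from bench import env gives the robot as it stands. Calls block until the motion is done:
- env.goto(position, orientation): joint-space move of the TCP to a pose.
- env.servo_line(position, ori=None, velocity=0.15, guard=None): straight line of the TCP; ori=None keeps the orientation; velocity is the mean speed in m/s. With guard (N) it stops when the force on the tool has changed by that much, and returns True; else False.
- env.move_joints(angles): joint-space move.
- env.command_gripper(opening, strength=None): finger opening in m; strength is the grip in N (None keeps the last); returns when the fingers have stopped.
- env.dwell(seconds).
- env.ik(position, orientation): joint angles nearest the present ones, or None.
- env.read_state(): the state.
- env.grab_frame(name): name is "side" or "top" or "wrist"; returns the picture (480x640x3 uint8, red, green, blue); there is no depth.
- env.camera_info(name): a dict with "fovy" (degrees; the focal length in pixels is half the picture's height over the tangent of half this angle, whatever the lens; pixels are square), "cx", "cy" (the principal point, pixels), "camera_from_world" (4x4, takes a point from world to camera coordinates). Camera axes: x right, y down, z forward; pixel columns grow to the right and rows downward; lengths in m; the calibration is good to about 2 mm. The wrist camera is an equidistant fisheye: a pixel r from the principal point sees the ray r / f radians off the axis. A picture is of the moment at which its call begins: read the wrist's pose just before it. camera_info takes no time and is no camera call; for the wrist camera it gives the pose at the moment of the call.
A pose or a line that the arm cannot do raises env.PlanningError and nothing moves.
- env.sign_off(): hands the job in, once; it reports no verdict.
Trained networks look in the newest picture that a camera, given by its name, has taken for a name from the list of things; names that differ only in an ending like _2 or _b are one class to them, and where a whole thing is asked for, a point or a joint stands for the part that bears it (a point fixed in the world has none). Each returns a list of dicts, best first, with "p" (0 to 1); they miss things now and then, are a little off and sometimes report something else, mostly with a low value. They report only what shows in the picture. A call takes as long as a camera call. They do not tell look-alikes from the thing itself.
- env.boxes_of(thing, camera): "extent" ([centre column, centre row, width, height] in pixels, round what is visible of it).
- env.landmark_of(thing, camera): "location" ([column, row] in pixels: a listed point, or the origin of a listed thing).
The state is a dict: "t": time; "joint_pos": joint angles; "qvel": joint speeds; "effort": joint torques, N m; "tcp_pos": TCP position; "eef_rot": TCP orientation; "wrist_force": force on the tool from outside, world axes, zero at the start; "torque": the same for the moment, N m; "finger_gap": finger opening in m.
Only numpy, scipy, OpenCV 4.12 (cv2) and the standard library are available. Lean on these libraries where they do the work, as an engineer would, in place of code of your own. Each camera call takes 0.05 s, during which the arm holds its last target. There are 200 camera calls.

TASK

The heavy plaster mould stands askew on the assembly board. Without gripping or lifting it, walk it round by pushing its corners with the fingertips until one of its long sides faces the fence nearly square, and only then let it touch the fence; push it home so that the whole long side lies flat against the fence, not sticking out past either end of it. Leave everything else where it stands, and finish clear of the mould.

Things in the scene. Friction and masses are not known exactly. Their poses are not given: they have to be found in the camera images.
- mould: the plaster mould, a closed rectangular block 95 mm (its x) by 140 mm (its y) by 55 mm high, about 0.8 kg, too wide to grip, with two dark strap bands and a flush round plug on top. Origin: centre of its underside, z up. It slides on the board under a push of some 3 to 8 N. Its two long sides (perpendicular to its x) are alike: either may go against the fence; at the start its long sides are 40 to 90 degrees away from the fence's direction, turned either way
- fence_face (a point): middle of the fence's near face, the upright face that looks at the robot and the mould; x points through the fence, away from the mould, y runs along the fence to the left, z up. The fence is a fixed wooden bar 200 mm long (y), 22 mm thick, standing 26 mm above the board; this point is 13 mm above the board's top. When the mould is home its origin is 47.5 mm in front of this point (x = -0.0475) and within 30 mm of it along y
- board: fixed plywood assembly board 12 mm thick on the table, carrying the fence; origin on its underside, x towards the fence, y to the left; it spans x -170 to 250 mm, y -270 to 270 mm; its top is 12 mm above the table and the fence's near face is at x = 120 mm
- tape: roll of tape lying flat, 84 mm across, 24 mm high, on the board to the robot's right; a bystander, leave alone; origin at its underside
- jar: small closed glass jar, 52 mm across, 60 mm high, on the board to the robot's left; a bystander, leave alone; origin at its underside
- wrench: steel wrench 160 mm long lying on the board behind the fence; a bystander, leave alone; origin at its underside
- glue: white glue bottle, 48 mm across, 130 mm high, standing on the board beyond the right end of the fence; a bystander, leave alone; origin at its underside
- offcut: wooden offcut 50 x 80 x 30 mm, on the board beyond the left end of the fence; a bystander, leave alone; origin at its underside
- traybox: open wooden box 200 x 130 x 70 mm, on the table to the left of the board; a bystander, leave alone; origin at its underside
- cup: clear cup, 72 mm across, 85 mm high, on the table to the right of the board; a bystander, leave alone; origin at its underside
- fence: the fence bar itself (fixed to the board; see fence_face); origin at the centre of its underside
Mind the look-alikes: they are no part of the job. Leave any green or red look-alike of the mould alone.

How it is judged:
By the outcome, as a careful person would: the job done as asked, in the order asked, and still so for the second after the job is handed in, with the robot touching nothing.
It also fails if it takes over 64 s, if anything falls off the work surface, if the arm or the gripper's body presses on something with over 40 N, if the wrist force passes 120 N, or if a joint passes its speed limit or range.

## Working session

There is one attempt and no reset: what is moved stays moved. The work goes in short steps, each a Python script; the robot and the scene stay as the last script left them, time stands still between calls to the robot, and variables do not carry over. Pictures are saved under pics/ and viewed, about 8 in all and at most 12, crops included, and the job is handed in when it is done.

```bash
ls; mkdir -p pics
python3 - <<'E'
from bench import env
import cv2
for c in("top","side"):
    im=env.grab_frame(c); cv2.imwrite(f"pics/{c}0.png",im[:,:,::-1])
    i=env.camera_info(c); print(c,i)
    for n in("mould","fence_face","tape","jar","board"):
        print(n,[(d['p'],d['location']) for d in env.landmark_of(n,c)][:3],[(d['p'],d['extent']) for d in env.boxes_of(n,c)][:3])
print(env.read_state())
E
```

```text
pics
top {'fovy': 51.69508300867305, 'cx': 315.74794704869845, 'cy': 243.42028351438333, 'camera_from_world': array([[ 0.00950643, -0.9999135 , -0.00908952,  0.00374683],
       [-0.99630087, -0.00869493, -0.08549251,  0.5264263 ],
       [ 0.08540609,  0.00986863, -0.99629735,  1.50090054],
       [ 0.        ,  0.        ,  0.        ,  1.        ]])}
mould [(0.78, [446.0, 323.0]), (0.66, [236.9, 320.4]), (0.61, [327.2, 236.2])] [(0.95, [322.1, 234.4, 38.3, 48.1]), (0.71, [449.4, 321.2, 52.1, 28.4]), (0.67, [233.3, 321.4, 53.2, 42.7])]
fence_face [(0.79, [327.2, 186.1])] [(0.64, [326.2, 187.1, 61.6, 11.6])]
tape [(0.65, [392.5, 220.6])] [(0.95, [396.6, 222.6, 29.2, 25.3])]
jar [(0.73, [317.0, 168.5]), (0.7, [252.9, 222.9])] [(0.66, [249.4, 224.0, 16.8, 16.2])]
board [] [(0.62, [321.6, 218.0, 178.7, 139.4])]
side {'fovy': 54.217963012648525, 'cx': 321.0469185249438, 'cy': 236.05535279907596, 'camera_from_world': array([[ 0.96513342, -0.26166212,  0.00710052, -0.5210918 ],
       [-0.1880592 , -0.71200923, -0.676518  ,  0.14117359],
       [ 0.18207477,  0.65159481, -0.73639187,  1.0
[... 634 characters left out ...]

        1.11080176, -0.06706833]), 'qvel': array([-0.00078449,  0.00013385, -0.00091138, -0.0001985 ,  0.00199502,
       -0.0002138 , -0.0005893 ]), 'effort': array([-2.85481401e-03, -9.49515581e+01,  3.75496969e+00, -4.63886511e+01,
        1.88083516e-02,  2.58571825e-03,  4.93331174e-05]), 'tcp_pos': array([0.24267466, 0.62983119, 0.2313107 ]), 'eef_rot': array([[-9.33136031e-01,  3.59523499e-01, -4.01037464e-05],
       [ 3.59523500e-01,  9.33136031e-01, -2.49114489e-05],
       [ 2.84659995e-05, -3.76640098e-05, -9.99999999e-01]]), 'wrist_force': array([ 0.40873096, -0.20988337, -0.48958112]), 'torque': array([ 0.00950379,  0.02460144, -0.00037093]), 'finger_gap': 0.08521355710738222}
```

View pics/top0.png

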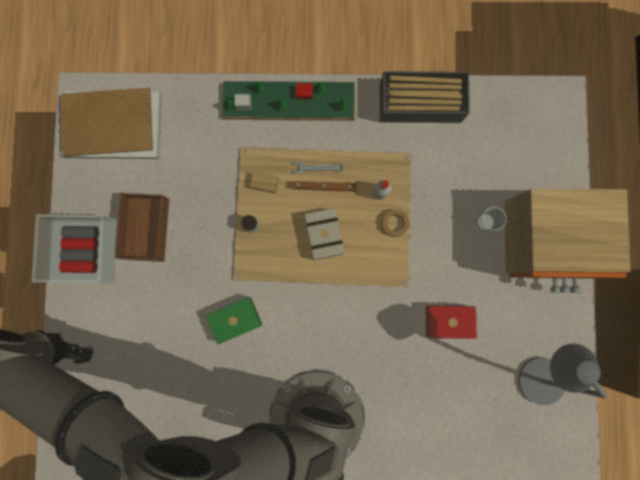

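View pics/side0.png

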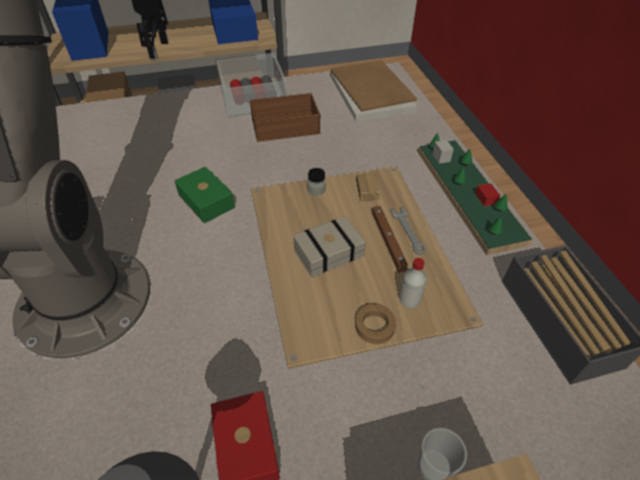

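Candidates in the top view are the grey block on the board (324,234), the green one (233,321) and the red one (449,321). The grey one has two dark straps and a plug and stands on the board, so it is the mould. I'll check it in a crop and segment it.

```bash
cat > h.py <<'E'
from bench import env
import numpy as np, cv2
def ray(px,cam,info=None):
    i=info or env.camera_info(cam); f=240/np.tan(np.radians(i['fovy'])/2)
    u,v=(px[0]-i['cx']),(px[1]-i['cy']); r=np.hypot(u,v)
    if cam=='wrist':
        th=r/f; d=np.array([u/r*np.sin(th),v/r*np.sin(th),np.cos(th)]) if r>0 else np.array([0,0,1.])
    else: d=np.array([u/f,v/f,1])
    T=i['camera_from_world']; R,t=T[:3,:3],T[:3,3]
    return -R.T@t, R.T@d
def onz(px,cam,z,info=None):
    c,d=ray(px,cam,info); return (c+d*(z-c[2])/d[2])[:2]
def rectify(im,cam,z,x0,x1,y0,y1,res=.001,info=None):
    "metric view at plane z: rows = decreasing x, cols = decreasing y"
    i=info or env.camera_info(cam); f=240/np.tan(np.radians(i['fovy'])/2)
    X,Y=np.meshgrid(np.arange(x1,x0,-res),np.arange(y1,y0,-res),indexing='ij')
    P=np.stack([X,Y,np.full_like(X,z),np.ones_like(X)],-1)@i['camera_from_world'].T
    a=np.hypot(P[...,0],P[...,1])
    k=f*np.arctan2(a,P[...,2])/a if cam=='wrist' else f/P[...,2]
    return cv2.remap(im,(P[...,0]*k+i['cx']).astype(np.float32),(P[...,1]*k+i['cy']).astype(np.float32),cv2.INTER_CUBIC)
E
python3 - <<'E'
from h import *
im=cv2.imread('pics/top0.png')
p=lambda n,px,z:print(n,onz(px,'top',z).round(4))
p('mould',(322.1,234.4),.05);p('fence',(327.2,186.1),.025);p('fencebox',(326.2,187.1),.038)
for n,px,z in(('tape',(396.6,222.6),.03),('jar',(249.4,224),.05),('glue',(381,188),.1),('offcut',(263,183),.042)):p(n,px,z)
r=rectify(im,'top',.067,.38,.78,-.2,.2)
g=rectify(im,'top',.038,.38,.78,-.2,.2)
cv2.imwrite('pics/r0.png',np.hstack([r,g]))
# board corners at z=.012
for px in((239,149),(411,153),(410,286),(234,279)):print(onz(px,'top',.012).round(3))
E
```

```text
mould [ 0.5516 -0.0107]
fence [ 0.7048 -0.0253]
fencebox [ 0.699  -0.0221]
tape [ 0.592  -0.2389]
jar [0.5814 0.2101]
glue [ 0.6851 -0.1827]
offcut [0.7095 0.1721]
[0.824 0.253]
[ 0.815 -0.288]
[ 0.399 -0.282]
[0.415 0.26 ]
```

View pics/r0.png

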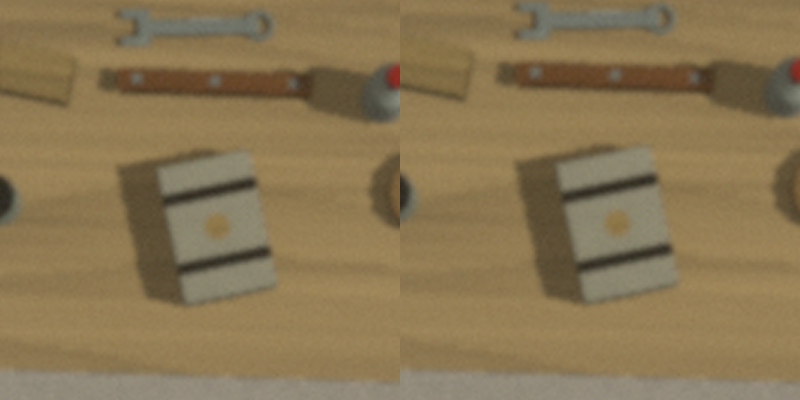

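The crop confirms the grey strapped mould. Its corners in the left panel are (157,168), (248,151), (275,287) and (186,303), which puts the centre at about (.553,-.017) with the long axis at about 11°. The dark end of the fence needs a closer look, so I'll move over the scene for a wrist view.

```bash
cat >> h.py <<'E'
def R(bdeg):
    b=np.radians(bdeg); return np.array([[-np.sin(b),np.cos(b),0],[np.cos(b),np.sin(b),0],[0,0,-1]])
E
python3 - <<'E'
from h import *
env.goto([.5,-.02,.28],R(88.6)); 
s=env.read_state();print(s['t'],s['tcp_pos'])
i=env.camera_info('wrist');im=env.grab_frame('wrist')[:,:,::-1].copy()
np.save('wi.npy',i['camera_from_world']);print(i)
top=env.grab_frame('top')[:,:,::-1].copy();cv2.imwrite('pics/top1.png',top)
cv2.imwrite('pics/w1.png',im)
a=rectify(im,'wrist',.067,.42,.82,-.2,.2,info=i);b=rectify(im,'wrist',.038,.42,.82,-.2,.2,info=i)
cv2.imwrite('pics/r1.png',np.hstack([a,b]))
print(env.landmark_of('fence_face','wrist'),env.landmark_of('mould','wrist'))
E
```

```text
3.5833 [ 0.50015864 -0.01927853  0.27995627]
{'fovy': 65.70646984690485, 'cx': 318.8531385262713, 'cy': 241.44805875623624, 'camera_from_world': array([[ 2.29958359e-02,  9.99735528e-01, -2.57998508e-04,
         7.51018659e-03],
       [ 9.58641089e-01, -2.19773539e-02,  2.83767965e-01,
        -5.31478205e-01],
       [ 2.83687246e-01, -6.77280954e-03, -9.58892943e-01,
         2.84511641e-01],
       [ 0.00000000e+00,  0.00000000e+00,  0.00000000e+00,
         1.00000000e+00]])}
[{'location': [324.6, 355.2], 'p': 0.79}] [{'location': [529.8, 40.4], 'p': 0.58}]
```

View pics/r1.png

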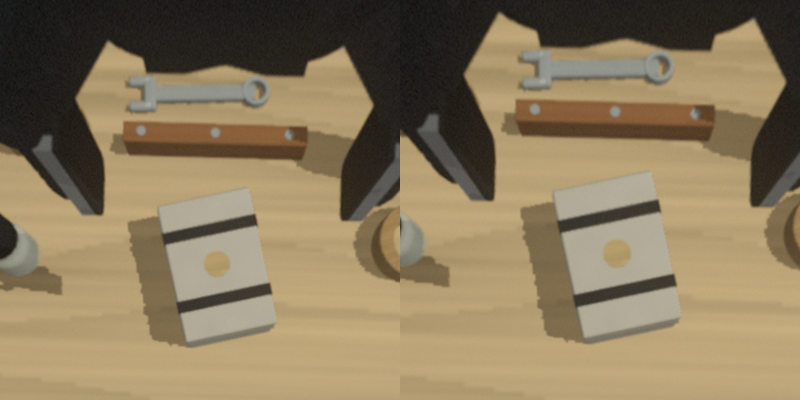

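The wrist view shows the mould with corners at (158,207), (248,188), (274,324) and (187,343), so its centre is (.5545,-.017) and its long axis is at 11.4°. The near top edge of the fence runs (516,131)–(714,139), so its middle is about (.685,-.015) and it runs along about 87.8°. The mould has to turn about 76° counter-clockwise. I'll push the far end of the right side first, then the near end of the left side.

```bash
cat >> h.py <<'E'
def find(rect,x1,y1,res=.001):
    "mould centre, long-axis angle (deg, 0..180), size from a rectified picture at z=.067"
    h=cv2.cvtColor(rect,cv2.COLOR_BGR2HSV); m=((h[...,1]<75)&(h[...,2]>125)).astype(np.uint8)
    m=cv2.morphologyEx(m,cv2.MORPH_OPEN,np.ones((3,3)))
    m=cv2.morphologyEx(m,cv2.MORPH_CLOSE,cv2.getStructuringElement(cv2.MORPH_ELLIPSE,(31,31)))
    best=None
    for c in cv2.findContours(m,cv2.RETR_EXTERNAL,cv2.CHAIN_APPROX_NONE)[0]:
        r=cv2.minAreaRect(c); e=abs(max(r[1])-140)+abs(min(r[1])-95)
        if best is None or e<best[0]: best=(e,r)
    r=best[1]; b=cv2.boxPoints(r); d=b[1]-b[0]
    if np.linalg.norm(d)<np.linalg.norm(b[2]-b[1]): d=b[2]-b[1]
    return np.array([x1-r[0][1]*res,y1-r[0][0]*res]),np.degrees(np.arctan2(-d[0],-d[1]))%180,r[1]
def look(name,box=(.42,.82,-.2,.2)):
    i=env.camera_info('wrist'); im=env.grab_frame('wrist')[:,:,::-1].copy()
    a=rectify(im,'wrist',.067,*box,info=i); b=rectify(im,'wrist',.038,*box,info=i)
    cv2.imwrite(f'pics/{name}.png',np.hstack([a,b])); return find(a,box[1],box[3])
Z=.028
def push(c,th,side,s,dth,boff,c2=.0021,half=.0145,back=.02,v=.06,dry=False):
    """turn the mould (centre c, long axis th deg) by dth deg: fingertip on its side*x face at local y=s"""
    t=np.radians(th); ey=np.array([np.cos(t),np.sin(t)]); ex=np.array([ey[1],-ey[0]])
    fin=c+ex*side*(.0475+half)+ey*s; piv=c-ey*c2/s
    d=np.radians(dth); M=np.array([[np.cos(d),-np.sin(d)],[np.sin(d),np.cos(d)]])
    end=piv+M@(fin-piv); st=fin+ex*side*back; out=end+M@ex*side*.03
    P=lambda p,z:[p[0],p[1],z]
    print('start',st.round(3),'end',end.round(3),'pred centre',(piv+M@(c-piv)).round(3))
    q=[env.ik(P(st,.12),R(th+boff)),env.ik(P(end,Z),R(th+boff+dth))]
    print([None if x is None else x.round(2) for x in q])
    if dry or any(x is None for x in q): return
    env.goto(P(st,.12),R(th+boff)); g0=env.servo_line(P(st,Z),velocity=.15,guard=15)
    if g0: print('touched while lowering'); return
    env.servo_line(P(fin,Z),velocity=.08,guard=40)
    g=env.servo_line(P(end,Z),R(th+boff+dth),velocity=v,guard=40)
    print('guard',g,env.read_state()['wrist_force'].round(1))
    env.servo_line(P(out,Z),velocity=.15); env.servo_line(P(out,.15),velocity=.25)
    print('t',env.read_state()['t'])
E
python3 - <<'E'
from h import *
c,th,sz=find(cv2.imread('pics/r1.png')[:,:400],.82,.2);print(c,th,sz)
t0=env.read_state()['t']
if np.hypot(*(c-[.5545,-.017]))<.005 and abs(th-11.4)<2.5:
    env.command_gripper(0);print(env.read_state()['t']-t0)
    push(c,th,1,.058,28,90)
    print(look('r2'))
E
```

```text
[ 0.55539618 -0.01702255] 12.2647705 (141.1382598876953, 95.21096801757812)
0.7666999999999997
start [ 0.629 -0.085] end [ 0.632 -0.011] pred centre [ 0.548 -0.001]
[array([-0.51,  0.59,  0.75,  1.83, -0.5 ,  0.92,  2.25]), array([-0.45,  0.65,  0.5 ,  1.87, -0.45,  0.73,  2.58])]
guard False [ 2.3 -1.5  6.2]
t 8.6333
(array([0.558, 0.168]), np.float32(0.0), (152.0, 64.0))
```

Run:
```python
from h import *
env.goto([.5,-.02,.28],R(88.6)); print(look('r3'),env.read_state()['t'])
```

```text
(array([0.54623074, 0.00072464]), np.float32(38.728943), (144.69969177246094, 96.13948059082031)) 9.675
```

View pics/r3.png

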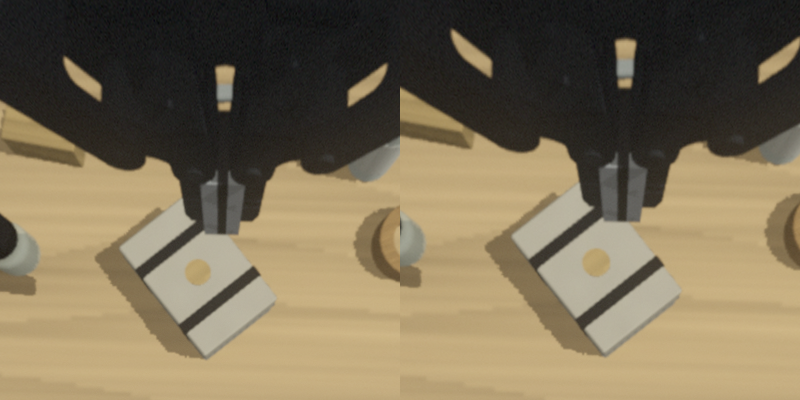

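The mould now has its plug at (198,272), its centre at (.547,.001) and its axis at 38.7°, as predicted. Next come the pushes on the near end of the left side.

Run:
```python
from h import *
push(np.array([.547,.001]),38.7,-1,-.058,25,0,half=.011)
env.goto([.46,-.02,.30],R(88.6)); c,th,sz=look('r4'); print(c,th,sz,env.read_state()['t'])
```

```text
start [0.453 0.026] end [ 0.481 -0.035] pred centre [ 0.559 -0.009]
[array([-1.  ,  0.33,  0.96,  2.23, -0.39,  0.76,  0.9 ]), array([-0.65,  0.54,  0.73,  2.22, -0.64,  0.61,  1.67])]
guard False [-1.9 -1.1  5.1]
t 13.5167
[ 0.55829999 -0.00839999] 63.434944 (141.76670837402344, 97.49256134033203) 14.2167
```

Run:
```python
from h import *
push(np.array([.5583,-.0084]),63.4,-1,-.058,24,0,half=.011)
env.goto([.43,-.02,.30],R(88)); c,th,sz=look('r5'); print(c,th,sz,env.read_state()['t'])
```

```text
start [ 0.462 -0.025] end [ 0.512 -0.067] pred centre [ 0.573 -0.012]
[array([-0.83,  0.32,  0.88,  2.21, -0.37,  0.76,  1.41]), array([-0.57,  0.58,  0.73,  2.14, -0.65,  0.65,  2.15])]
guard False [ 0.3 -1.1  2.4]
t 18.0417
[0.56690392 0.02562296] 176.0091 (64.23919677734375, 72.75338745117188) 18.8
```

View pics/r5.png

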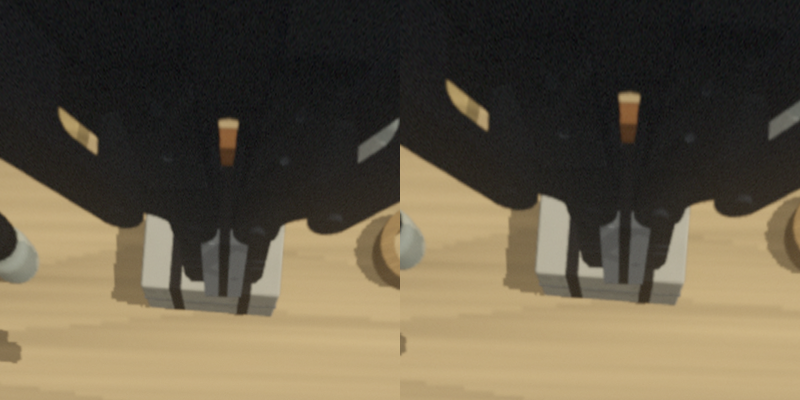

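The near top edge runs (142,288)–(278,294), so the mould is at about 87.5° with its centre near (.576,-.012), almost square. I'll open the fingers for a two-point square push and look again first.

Run:
```python
from h import *
env.command_gripper(.085); env.dwell(.1); print(look('r6'),env.read_state()['t'])
```

```text
(array([ 0.57566177, -0.01339706]), np.float32(85.6013), (139.97113037109375, 95.71723175048828)) 19.7333
```

View pics/r6.png

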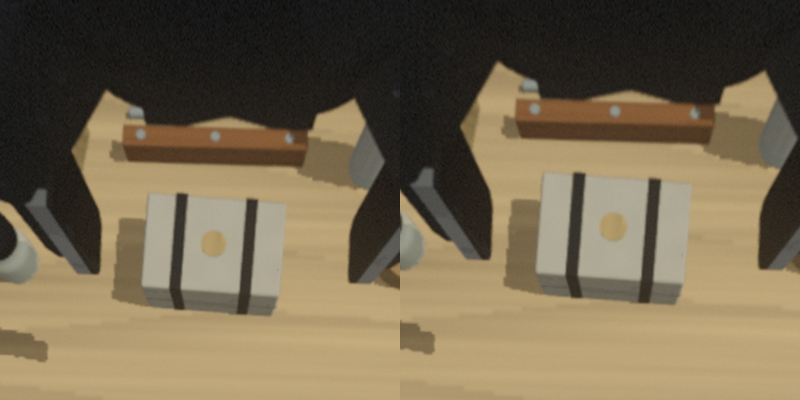

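The mould is at 85.6° with its centre at (.576,-.013). The fence's near top edge runs (516,123)–(714,131), so its face is at x≈.692, y mid -.015, direction about 88°. I'll now do the two-finger push, stopping about 12 mm short to square it before contact.

Run:
```python
from h import *
b=88.; ef=np.array([np.sin(np.radians(b)),-np.cos(np.radians(b))])
c=np.array([.5757,-.0134]); P=lambda d,z=.02:[*(c+ef*d),z]   # d: TCP along ef from old mould centre
env.goto(P(-.085,.12),R(b)); print('low',env.servo_line(P(-.085),velocity=.15,guard=15))
env.servo_line(P(-.0585+.057),velocity=.04,guard=40)
s=env.read_state();print(s['tcp_pos'],s['wrist_force'].round(1),s['t'])
print(look('r7'))
```

```text
low False
[ 0.57290891 -0.01349176  0.01967592] [-10.6   0.4   7.7] 23.625
(array([0.66346986, 0.1689967 ]), np.float32(32.82852), (41.879295349121094, 6.586840629577637))
```

View pics/r7.png

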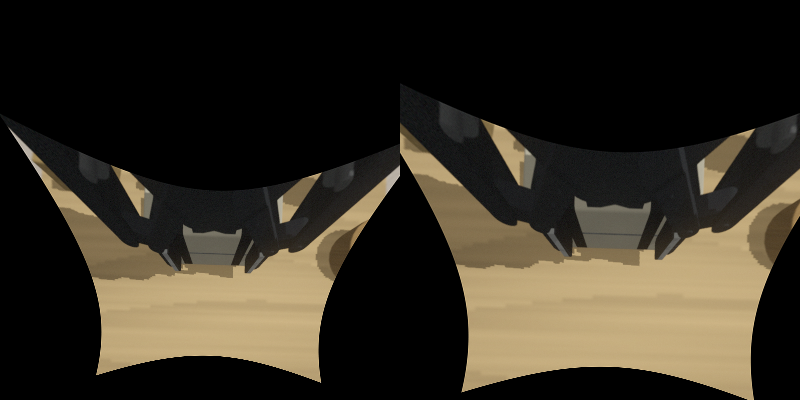

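Both fingers are flush on the near side, with an even gap around the face at (183–245, 225–265). I'll push on slowly with a guard and log the force.

Run:
```python
from h import *
b=88.; ef=np.array([np.sin(np.radians(b)),-np.cos(np.radians(b))])
p0=env.read_state()['tcp_pos'].copy()
for k in range(1,12):
    d=.002*k
    g=env.servo_line([*(p0[:2]+ef*d),.02],velocity=.03,guard=25)
    s=env.read_state(); f=s['wrist_force'][:2]@ef
    print(k,((s['tcp_pos']-p0)[:2]@ef*1000).round(1),f.round(1),s['torque'].round(2),g,round(s['t'],1))
    if g or f<-26: break
```

```text
1 0.9 -8.4 [0.22 1.57 0.08] False 23.9
2 3.4 -5.4 [0.14 0.96 0.05] False 24.2
3 5.4 -4.8 [0.09 0.9  0.  ] False 24.4
4 7.6 -4.7 [ 0.02  0.82 -0.01] False 24.7
5 9.9 -2.8 [ 0.07  0.61 -0.01] False 24.9
6 12.0 -3.4 [0.03 0.62 0.01] False 25.2
7 14.0 -3.1 [-0.04  0.59 -0.06] False 25.4
8 16.0 -2.8 [-0.    0.68  0.  ] False 25.7
9 16.9 -11.1 [0.21 2.03 0.46] False 25.9
10 16.9 -24.2 [0.77 4.37 0.74] False 26.2
11 16.9 -37.5 [1.1  6.61 1.23] False 26.4
```

Run:
```python
from h import *
b=88.; ef=np.array([np.sin(np.radians(b)),-np.cos(np.radians(b))])
p=env.read_state()['tcp_pos'].copy()
env.servo_line([*(p[:2]-ef*.05),.03],velocity=.1); q=p[:2]-ef*.05
env.servo_line([*q,.15],velocity=.25); env.goto([.5,-.02,.30],R(88))
i=env.camera_info('wrist'); im=env.grab_frame('wrist')[:,:,::-1].copy()
box=(.56,.76,-.13,.11)
a=rectify(im,'wrist',.067,*box,res=.0006,info=i); bb=rectify(im,'wrist',.038,*box,res=.0006,info=i)
cv2.imwrite('pics/r8.png',np.hstack([a,bb])); print(find(rectify(im,'wrist',.067,.42,.82,-.2,.2,info=i),.82,.2),env.read_state()['t'])
```

```text
(array([ 0.67343564, -0.00914355]), np.float32(89.48384), (163.55191040039062, 146.03912353515625)) 28.4833
```

View pics/r8.png

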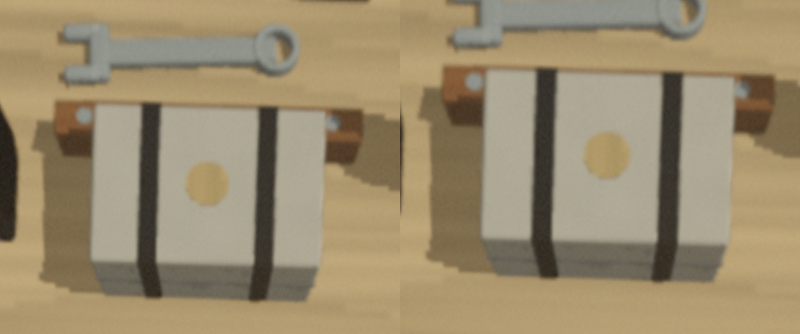

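The mould is against the fence and centred: both are at y≈-.015, and the edge slopes are 1.75° and 2.06°. The moment in the last push was lopsided, so I'll press each half lightly with the closed fingertips. That seats both ends and compares the hard stops.

Run:
```python
from h import *
b=88.; ef=np.array([np.sin(np.radians(b)),-np.cos(np.radians(b))]); ey=np.array([np.cos(np.radians(b)),np.sin(np.radians(b))])
env.command_gripper(0); home=np.array([.5897,-.0142])
for s in(.045,-.045):
    p=home+ey*s; q=p-ef*.03
    env.goto([*q,.12],R(b)); print('low',env.servo_line([*q,.03],velocity=.2,guard=15))
    for d in(-.004,-.002,0,.001,.002,.003,.004,.005,.006):
        env.servo_line([*(p+ef*d),.03],velocity=.05 if d<-.003 else .03,guard=30)
        st=env.read_state(); f=st['wrist_force'][:2]@ef
        print(d,((st['tcp_pos'][:2]-p)@ef*1000).round(2),f.round(1))
        if f<-18: break
    env.servo_line([*(p-ef*.04),.03],velocity=.15); env.servo_line([*(p-ef*.04),.12],velocity=.25)
env.command_gripper(.085); env.goto([.47,-.02,.30],R(b)); env.dwell(.2)
i=env.camera_info('wrist'); im=env.grab_frame('wrist')[:,:,::-1].copy()
box=(.56,.76,-.13,.11)
a=rectify(im,'wrist',.067,*box,res=.0006,info=i); cv2.imwrite('pics/r9.png',np.hstack([a,rectify(im,'wrist',.038,*box,res=.0006,info=i)]))
si=env.grab_frame('side')[:,:,::-1]; cv2.imwrite('pics/s9.png',cv2.resize(si[150:350,230:480],None,fx=3,fy=3,interpolation=cv2.INTER_CUBIC))
print(env.read_state()['t'])
```

```text
low False
-0.004 -4.18 -0.8
-0.002 -2.02 -0.4
0 0.06 0.8
0.001 0.07 -6.3
0.002 0.04 -12.9
0.003 0.03 -19.5
low False
-0.004 -4.18 0.1
-0.002 -2.03 0.2
0 0.1 0.0
0.001 0.56 -4.2
0.002 0.56 -11.5
0.003 0.56 -16.4
0.004 0.52 -24.1
39.7667
```

View pics/r9.png

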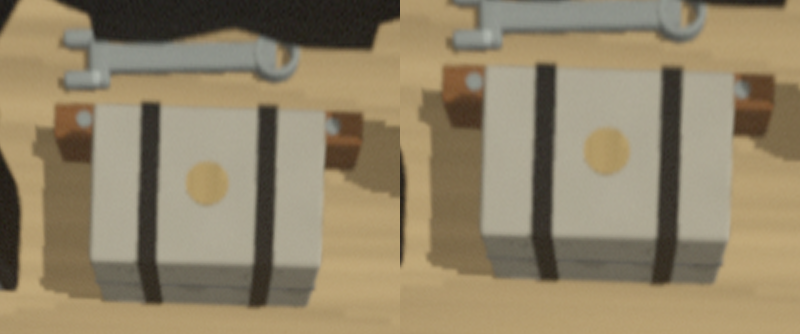

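View pics/s9.png

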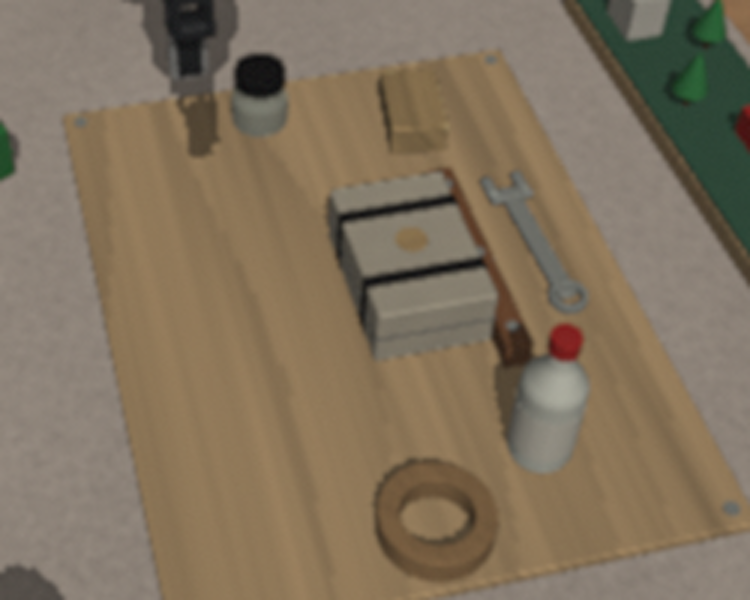

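Both ends hit hard stops within 0.5 mm of each other, so the mould is seated. In the side view its end at (495,300) meets the fence with no visible gap, and the bystanders haven't moved. The gripper is clear, so I'm handing in.

```bash
python3 -c "
from bench import env
print(env.sign_off(),env.read_state()['t'])"
```

```text
the job is handed in; nothing more can be done
the job is handed in; nothing more can be done
```

The mould is home: one long side lies against the fence, it is centred along it, and the job is handed in. The clock stood at 39.8 s at my last reading, just before hand-in.

**How it was done:** Three fingertip pushes near the corners turned it from about 12° to about 86°. An open two-finger push then squared it before contact and carried it to the fence.

**Last checks:**
- **Flat against the fence:** I pressed each half of the near side with the closed fingers. Both halves hit a hard stop, and the stops differ by 0.5 mm over 90 mm (about 0.3°). That is within my uncertainty of the fence's own direction. The side camera shows no gap.
- **Not past either end:** mould and fence are both centred at y ≈ -0.015, so each end has roughly 30 mm to spare.
- **Forces:** the highest wrist force I logged was about 38 N, in the final push. It was somewhat lopsided, which is why I pressed each half.
- **Bystanders and gripper:** the last pictures show the bystanders on the board where they stood. The gripper finished open and raised well clear of the mould.

**Where the checks disagreed:** I first read the fence face as 7 mm nearer than it is; a later view and the hard stop put it at about x = 0.69. The automatic outline finder also failed in three views, two with the gripper in the way and one with the mould against the fence. I read the edges from those pictures by eye instead, except for one that I retook from a clear pose.

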